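Sort two switch handles by keyway on the test stands

ROBOT

A 7-joint arm with a two-finger parallel gripper is mounted at the origin on the work surface. World frame = base frame: x ahead of the robot, y to its left, z up, the work surface at z = 0. Lengths are in m, angles in rad, forces in N, time in s.
With the tool pointing down it reaches from about 0.4 to 0.85 m from the base axis. Payload 10.4 kg.
Tool frame: the origin (TCP) lies at the centre of the arm's flange, where the gripper is bolted on; the fingertips stand 173 mm ahead of it and the grasp point (between the pads) lies 155 mm ahead of it; z points along the fingers, y is the line along which they close (so a half turn about z gives the same grasp; the last joint's range is limited). The gripper opens to 85 mm and grips with 20 to 120 N. Pads are 22 mm wide; open, the fingers measure 114 mm over their backs; the gripper's body (76 mm by 85 mm) begins 54 mm behind the grasp point. The pads swing forward as they close: fully open they stand 13 mm farther back than shut.
Start: joints at [-1.282, 0.332, -0.065, 1.46, 0.022, 1.35, -0.088], TCP at [0.192, 0.595, 0.405] pointing down, gripper open.
Joint ranges: [-2.6, 2.6], [-0.5, 2.12], [-1.47, 1.34], [0.16, 2.42], [-1.27, 4.41], [0.06, 2.06], [-2.6, 2.6]. Speed limits (rad/s): [2.22, 2.22, 2.79, 2.79, 3.14, 3.14, 3.14].

INTERFACE

Orientations are given as a unit quaternion [x, y, z, w].
In Python, from workcell import manip, viewer, finder gives the robot as it stands.
- The arm moves only by the tool arm_command, never from a script. Its argument "plan" is a list of rows, each an object with "dp": the shift along the tool's x, y, z in mm, a list of three; "spin": the turn about the tool's z in rad. A call has 1 to 5 rows; each row shifts and turns the commanded pose from where the row before left it, along the tool's axes as they then stand; what a row does not reach is not made up. A row lasts 1/10 s, in which the tool goes at most 50 mm and 8.59 degrees, less where a joint would pass 70% of its speed; a pose out of reach is approached as far as the arm can. A call is refused whole if a number of a shift passes 50 or a number of a turn 0.15, either way. A call with a gripper value outside its range is refused whole. "grip" is the closure, from -1 (fully open) to 1 (shut), set as the call begins (left out, the last holds). The fingers move at their own pace and stop on an object; "newtons" is the grip in N (left out, the last holds). Time passes only in rows, so rows that do not move let the fingers close. It gives the time, the measured TCP pose, the force, the opening and the grip force at its end, in the units of the state.
- manip.get_obs(): the state, without advancing time (a new reading comes with each control period).
- viewer.camera(name): name is "scene" or "top" or "wrist"; returns the picture (384x512x3 uint8, blue, green, red); there is no depth.
- viewer.camera_params(name): a dict with "vertical_fov" (degrees; the focal length in pixels is half the picture's height over the tangent of half this angle, whatever the lens; pixels are square), "cx", "cy" (the principal point, pixels), "R" (3x3) and "t" (3): a world point X has camera coordinates R X + t; the wrist camera has in their place "T_tool_cam" (4x4, takes a point from camera to tool coordinates, whose origin is the TCP and whose axes are the flange's). Camera axes: x right, y down, z forward; pixel columns grow to the right and rows downward; lengths in m; the calibration is good to about 2 mm. A picture is of the moment at which its call begins: read the wrist's pose just before it. camera_params takes no time and is no camera call.
- manip.hand_in(): hands the job in; it is judged then, once.
Trained networks look in the newest picture that a camera, given by its name, has taken for a name from the list of things; names that differ only in an ending like _2 or _b are one class to them, and where a whole thing is asked for, a point or a joint stands for the part that bears it (a point fixed in the world has none). Each returns a list of dicts, best first, with "score" (0 to 1); they miss things now and then, are a little off and sometimes report something else, mostly with a low value. They report only what shows in the picture. A call takes as long as a camera call. They do not tell look-alikes from the thing itself.
- finder.find_in(camera, thing): "position" ([x, y, z] in m, in world coordinates, good to about 4 mm: the middle of the surface that is visible of it).
The state is a dict: "clock": time; "joint_pos": joint angles; "joint_velocities": joint speeds; "tau": joint torques, N m; "position": TCP position; "ee_rot": TCP orientation; "ft_force": force on the tool from outside, world axes, zero at the start; "torque": the same for the moment, N m; "grip_width": opening from 0.0 (shut) to 1.0 (fully open); "grasp_force": force on a finger pad.
Only numpy, scipy, OpenCV 4.12 (cv2) and the standard library are available. Lean on these libraries where they do the work, as an engineer would, in place of code of your own. Each camera call takes 0.05 s, during which the arm holds its last target. There are 200 camera calls.

TASK

Sort the two keyed black switch handles by test-seating each on the stand whose key matches its keyway: the handle with the keyway in line with its arm goes on the stand whose key points at the guide pins, the handle with the keyway to the side of its arm goes on the stand whose key points to the side. Leave both fully home, hub flat on the plate over the shaft and arm between the two guide pins; the third, similar handle has no keyway and is not wanted.

Things in the scene. Friction and masses are not known exactly. Their poses are not given: they have to be found in the camera images.
- handle_inline: Black handle, keyway in line. Square hub 60 mm, 24 mm high, through bore 26 mm; one arm 18 mm wide, same height, from a hub side to 90 mm from the bore axis. Keyway: slot 16 mm wide, full height, from bore to 26.5 mm from the axis, towards the arm. Lies flat, about 0.15 kg. Origin: bore axis, underside; x along the arm, z up. Pick by the arm 42 mm from the axis.
- handle_side: Black handle, keyway to the side. Square hub 60 mm, 24 mm high, through bore 26 mm; one arm 18 mm wide, same height, from a hub side to 90 mm from the bore axis. Keyway: slot 16 mm wide, full height, from bore to 26.5 mm from the axis, towards +y (left, looking along the arm). Lies flat, about 0.15 kg. Origin: bore axis, underside; x along the arm, z up. Pick by the arm 42 mm from the axis.
- stand_inline: Fixed aluminium plate 124x70 mm, 12 thick; dark shaft 16 mm dia, top at 52 mm; key rib 6 mm wide to 21 mm from the shaft axis, 12 to 42 mm high, pointing at the pins (+x). Two guide pins, 42 mm high, 8 thick, 72 mm from the shaft, 25 mm either side of mid-line. Origin: shaft axis at bench height; x from shaft to midway between pins. Seated handle: underside at 12 mm, arm between pins.
- stand_side: Fixed aluminium plate 124x70 mm, 12 thick; dark shaft 16 mm dia, top at 52 mm; key rib 6 mm wide to 21 mm from the shaft axis, 12 to 42 mm high, towards +y (left, looking to the pins). Two guide pins, 42 mm high, 8 thick, 72 mm from the shaft, 25 mm either side of mid-line. Origin: shaft axis at bench height; x from shaft to midway between pins. Seated handle: underside at 12 mm, arm between pins.
There are look-alikes about, which are no part of the job. Leave any pink look-alike of the handle_inline alone.

How it is judged:
At the end, for the whole second after the job is handed in: Each handle is on its own stand: hub flat on the plate (underside less than 4 mm above it, tilt under 0.1 rad), bore within 12 mm of the shaft's axis, arm within 0.25 rad of the stand's middle line, and at rest (z of handle_inline in the frame of stand_inline below 0.016 m and horizontal distance between handle_inline and stand_inline below 0.012 m and angle between each of handle_inline, handle_side's own z axis and vertical below 0.1 rad and angle between the x axis of handle_inline and the x axis of stand_inline, either way round below 0.25 rad and linear speed of each of handle_inline, handle_side below 0.02 m/s and z of handle_side in the frame of stand_side below 0.016 m and horizontal distance between handle_side and stand_side below 0.012 m and angle between the x axis of handle_side and the x axis of stand_side, either way round below 0.25 rad); the robot touches nothing.
It also fails if it takes over 64 s, if anything falls off the work surface, if the arm or the gripper's body presses on something with over 40 N, if the wrist force passes 120 N, or if a joint passes its speed limit or range.

## Working session

There is one attempt and no reset: what is moved stays moved. The work goes in short steps, Python scripts to look and compute and a tool call to move; the robot and the scene stay as the last step left them, time stands still between calls to the robot, and variables do not carry over. Pictures are saved under pics/ and viewed, at most 10 in all, crops included, and the job is handed in when it is done.

Besides the shell and the picture viewer there is one more tool, called after "Request:" as name(argument=value, ...), one argument or row to a line, values as JSON. arm_command: Moves the arm, as the interface text tells. Its arguments: {"type":"object","properties":{"plan":{"type":"array","items":{"type":"object","properties":{"dp":{"type":"array","items":{"type":"number"}},"spin":{"type":"number"}}}},"grip":{"type":"number"},"newtons":{"type":"number"}},"required":["plan"]}

```bash
mkdir -p pics; python3 - <<'E'
from workcell import manip, viewer, finder
import cv2, numpy as np
o=manip.get_obs(); print(o['clock'],o['position'],o['ee_rot'])
a=viewer.camera('top'); 
for th in ['handle_inline','handle_side','stand_inline','stand_side']:
    for d in finder.find_in('top',th): print(th,np.round(d['position'],3),round(d['score'],2))
b=viewer.camera('scene')
cv2.imwrite('pics/top.png',cv2.resize(a,(800,600),interpolation=3)); cv2.imwrite('pics/scene.png',cv2.resize(b,(800,600),interpolation=3))
cv2.imwrite('pics/top_raw.png',a)
for n in ['top','scene','wrist']: print(viewer.camera_params(n))
E
```

```text
0.0 [0.19169819 0.59473379 0.40392652] [ 1.55265994e-01  9.87872450e-01 -6.97051420e-04 -9.17075145e-05]
handle_inline [0.758 0.304 0.029] 0.89
handle_inline [ 0.293 -0.356  0.023] 0.85
handle_inline [ 0.497 -0.011  0.026] 0.71
handle_side [0.471 0.187 0.024] 0.56
stand_inline [ 0.528 -0.382  0.012] 0.75
stand_side [0.529 0.378 0.013] 0.62
{'vertical_fov': 57.72245163079767, 'cx': 259.09863066680845, 'cy': 190.41563052410206, 'R': array([[-0.01756725, -0.99979412, -0.01015441],
       [-0.99043309,  0.01879125, -0.13670838],
       [ 0.13687104,  0.00765568, -0.99055929]]), 't': array([0.01085521, 0.52475729, 0.90978122])}
{'vertical_fov': 45.94746485483056, 'cx': 255.5227761265522, 'cy': 189.7819598053229, 'R': array([[ 0.83240174,  0.55406351, -0.01099864],
       [ 0.41636066, -0.63837414, -0.64739652],
       [-0.36572003,  0.53431459, -0.762074  ]]), 't': array([-0.42831694, -0.19184594,  1.59928232])}
{'vertical_fov': 66.47651418143579, 'cx': 255.91466117354892, 'cy': 188.2583801612429, 'T_tool_cam': array([[-1.02638201e-03, -9.56880938e-01, -2.90478599e-01,
         7.47362368e-02],
       [ 9.99999389e-01, -8.63112566e-04, -6.90189998e-04,
        -6.72958299e-04],
       [ 4.09713924e-04, -2.90479130e-01,  9.56881240e-01,
         3.09088290e-02],
       [ 0.00000000e+00,  0.00000000e+00,  0.00000000e+00,
         1.00000000e+00]])}
```

View pics/top.png

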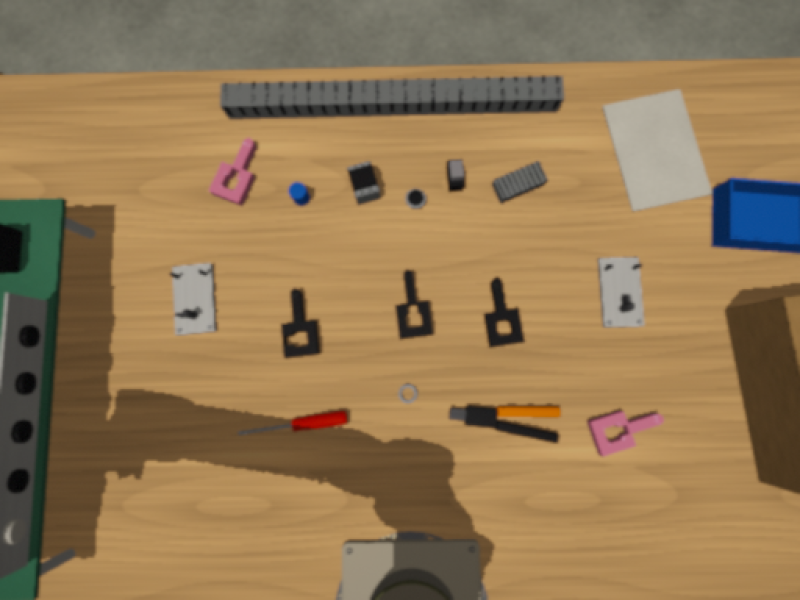

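View pics/scene.png

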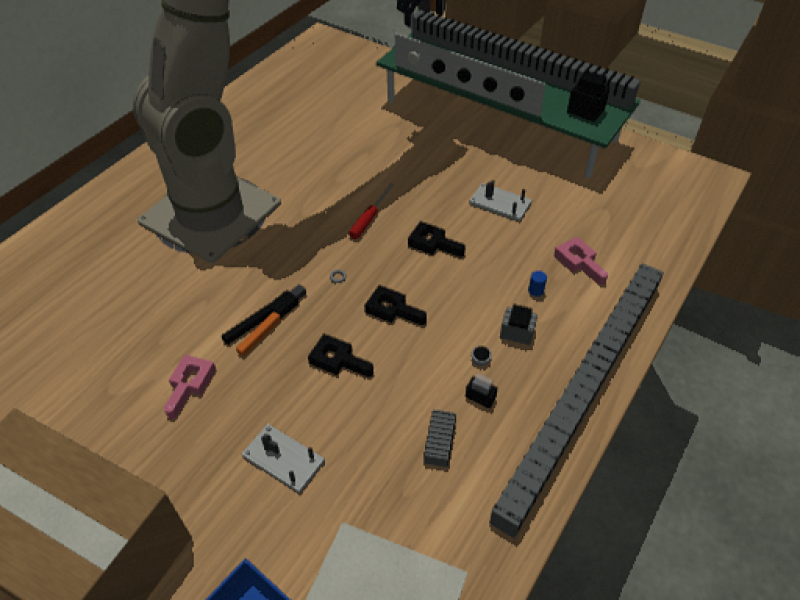

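The top view (800x600) shows these candidates:
- Black handles at (300,335) with what looks like a keyway to the left, at (414,318) with what looks like an inline keyway, and at (504,325) with a plain bore.
- Pink look-alikes at (235,180) and (612,432), to be left alone.
- Stands at (193,300) with what looks like a side key, and at (622,292) with what looks like an inline key.

My choice is side = (300,335) and inline = (414,318). I'll check it in one crop and fit the poses.

```bash
cat > h.py <<'E'
import numpy as np, cv2
from scipy.optimize import minimize
from scipy.spatial.transform import Rotation as Ro
from workcell import manip, viewer, finder
def cam(name,obs=None):
    p=viewer.camera_params(name); f=192/np.tan(np.radians(p['vertical_fov'])/2)
    K=np.array([[f,0,p['cx']],[0,f,p['cy']],[0,0,1]])
    if name!='wrist': return K,np.array(p['R']),np.array(p['t'])
    T=np.eye(4); T[:3,:3]=Ro.from_quat(obs['ee_rot']).as_matrix(); T[:3,3]=obs['position']
    M=np.linalg.inv(T@p['T_tool_cam']); return K,M[:3,:3],M[:3,3]
def proj(X,c):
    Y=np.atleast_2d(X)@c[1].T+c[2]; Y=Y@c[0].T; return Y[:,:2]/Y[:,2:]
def back(uv,z,c):
    d=c[1].T@np.linalg.inv(c[0])@np.array([uv[0],uv[1],1]); o=-c[1].T@c[2]; return o+d*(z-o[2])/d[2]
def rect(x0,x1,y0,y1): return np.array([[x0,y0],[x1,y0],[x1,y1],[x0,y1]])
def circ(r): a=np.linspace(0,2*np.pi,40); return np.c_[r*np.cos(a),r*np.sin(a)]
def place(P,z,q): 
    c,s=np.cos(q[2]),np.sin(q[2]); return np.c_[P@np.array([[c,s],[-s,c]])+q[:2],np.full(len(P),z)]
def fit(prob,polys,q0,c,S=8):
    """polys: list of (pts,z,sign); maximise likelihood of rendered mask; prob in -1..1 (+ = object)"""
    uv0=proj([*q0[:2],.02],c)[0]
    def cost(q):
        m=np.zeros(prob.shape,np.float32)
        for P,z,s in polys:
            uv=np.round(proj(place(P,z,q),c)*2**S).astype(np.int32)
            t=np.zeros(prob.shape,np.uint8); cv2.fillPoly(t,[uv],255,cv2.LINE_AA,S); t=t/255.
            m=np.maximum(m,t) if s>0 else np.minimum(m,1-t)
        return -(m*prob).sum()/50
    best=None
    for it in range(3):
        st=q0 if best is None else best.x
        r=minimize(cost,st,method='Nelder-Mead',options=dict(initial_simplex=[st]+[np.add(st,d) for d in np.diag([.012,.012,.2])/(it+1)],xatol=1e-5,fatol=1e-5))
        if best is None or r.fun<best.fun: best=r
    return best.x,best.fun
def handle_polys(kind,z=.024,h=.024):
    k=rect(0,.0265,-.008,.008) if kind=='inline' else rect(-.008,.008,0,.0265)
    P=[(rect(-.03,.03,-.03,.03),z,1),(rect(0,.09,-.009,.009),z,1),(rect(-.03,.03,-.03,.03),z-h,1),(rect(0,.09,-.009,.009),z-h,1),(circ(.013),z,-1)]
    if kind!='none': P.append((k,z,-1))
    return P
E
python3 - <<'E'
from h import *
im=cv2.imread('pics/top_raw.png'); c=cam('top')
cv2.imwrite('pics/crop.png',cv2.resize(im[150:240,95:425],(792,216),interpolation=3))
g=cv2.GaussianBlur(im,(0,0),.5).max(2).astype(float); prob=np.clip((70-g)/40,-1,1)
for uv in [(300,335),(414,318),(504,325)]:
    p=back(np.array(uv)*.64,.024,c)
    for k in ['inline','side','none']:
        q,f=fit(prob,handle_polys(k),[p[0],p[1],0.],c); print(uv,k,np.round(q,4),round(f,3))
for uv in [(187,313),(626,303)]: print('shaft top',back(np.array(uv)*.64,.052,c))
w=cv2.inRange(cv2.cvtColor(im,cv2.COLOR_BGR2HSV),(0,0,110),(180,40,255))
for x0,x1 in [(100,145),(375,418)]:
    m=np.zeros_like(w); m[160:218,x0:x1]=w[160:218,x0:x1]; cs,_=cv2.findContours(m,0,2)
    r=cv2.boxPoints(cv2.minAreaRect(np.vstack([k for k in cs if len(k)>15]))); print(np.round([back(u,.012,c)[:2] for u in r],4).tolist())
E
```

```text
(300, 335) inline [0.4569 0.1865 0.0833] -3.9
(300, 335) side [0.4582 0.1854 0.1177] -4.595
(300, 335) none [0.4597 0.1867 0.096 ] -4.536
(414, 318) inline [ 0.4883 -0.0142  0.114 ] -2.892
(414, 318) side [ 0.4899 -0.0131  0.0713] -2.018
(414, 318) none [ 0.4904 -0.0133  0.0792] -2.438
(504, 325) inline [ 0.4701 -0.1693  0.1022] -3.616
(504, 325) side [ 0.4716 -0.1704  0.1306] -3.655
(504, 325) none [ 0.4716 -0.1695  0.1327] -4.297
shaft top [0.50304388 0.37375583 0.052     ]
shaft top [ 0.50615455 -0.37434325  0.052     ]
[[0.5941, 0.4223], [0.5974, 0.3514], [0.4747, 0.3398], [0.4715, 0.4095]]
[[0.5922, -0.3464], [0.5963, -0.4164], [0.4721, -0.4163], [0.468, -0.3476]]
```

View pics/crop.png

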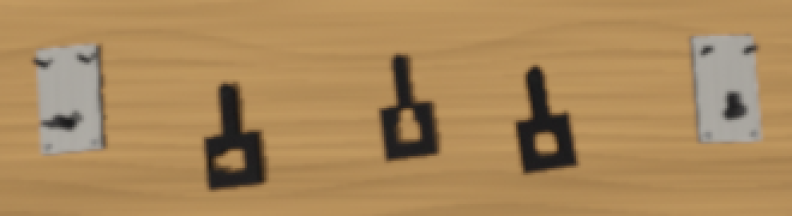

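The crop shows the left handle (235,160) with its keyway to the left (+y), so it is handle_side. The middle one (408,128) has its keyway along the arm, so it is handle_inline, and the right one (545,142) is plain. On the stands, the left one's key points left (side) and the right one's points up to the pins (inline). Next I'll move the wrist camera over the left pair.

Request:
arm_command(
  plan=[
    {"dp": [-38, -21, 0]},
    {"dp": [-38, -21, 0]},
    {"dp": [-38, -21, 0]},
    {"dp": [-38, -21, 0]},
    {"dp": [-38, -21, 0]},
  ],
  grip=-1,
  newtons=40,
)

```text
invalid input at $.plan[0]: expected keys dp, spin
```

Request:
arm_command(
  plan=[
    {"dp": [-38, -21, 0]},
    {"dp": [-38, -21, 0]},
    {"dp": [-38, -21, 0]},
    {"dp": [-38, -21, 0]},
    {"dp": [-38, -21, 0]},
  ],
)

```text
invalid input at $.plan[0]: expected keys dp, spin
```

Request:
arm_command(
  plan=[
    {"dp": [0, 0, 0], "spin": -0.14},
    {"dp": [0, 0, 0], "spin": -0.14},
    {"dp": [0, 0, 0], "spin": -0.14},
    {"dp": [0, 0, 0]},
    {"dp": [0, 0, 0]},
  ],
)

```text
invalid input at $.plan[3]: expected keys dp, spin
```

```bash
cat >> h.py <<'E'
def goto(x,y,z,yaw,o=None):
    """tool-frame mm after the spin, plus spin"""
    o=o or manip.get_obs(); R=Ro.from_quat(o['ee_rot']).as_matrix(); a=np.arctan2(R[1,0],R[0,0])
    s=(a-yaw+np.pi)%(2*np.pi)-np.pi; d=np.array([x,y,z])-o['position']
    ex=np.array([np.cos(yaw),np.sin(yaw)]); ey=np.array([np.sin(yaw),-np.cos(yaw)])
    print('spin',round(s,3),'then dp mm',np.round(1e3*np.array([d[:2]@ex,d[:2]@ey,-d[2]]),1),'tilt z',np.round(R[:,2],3))
def shot(n):
    o=manip.get_obs(); im=viewer.camera('wrist'); cv2.imwrite(f'pics/{n}.png',im); np.save(f'pics/{n}.npy',o,allow_pickle=True)
    print('t',o['clock'],np.round(o['position'],4),'F',np.round(o['ft_force'],1)); return im,o,cam('wrist',o)
E
python3 - <<'E'
from h import *
im,o,c=shot('w1'); print(o['joint_pos'])
big=cv2.resize(im,(800,600),interpolation=3)
g=im.max(2).astype(float); prob=np.clip((60-g)/40,-1,1)
q,f=fit(prob,handle_polys('side'),[.458,.185,.118],c); print('handle_side',np.round(q,4),f)
for P,z,s in handle_polys('side'): 
    if z>0: cv2.polylines(big,[np.int32(proj(place(P,z,q),c)*1.5625)],True,(0,255,0),1)
cv2.imwrite('pics/w1b.png',big)
E
```

```text
t 0.3 [0.1917 0.5948 0.4045] F [ 0.9  0.6 -0.1]
[-1.2815971   0.33243377 -0.06468643  1.46036311  0.02159634  1.34990739
 -0.08848772]
handle_side [0.3832 0.1487 1.3561] -38.22390588235294
```

View pics/w1b.png

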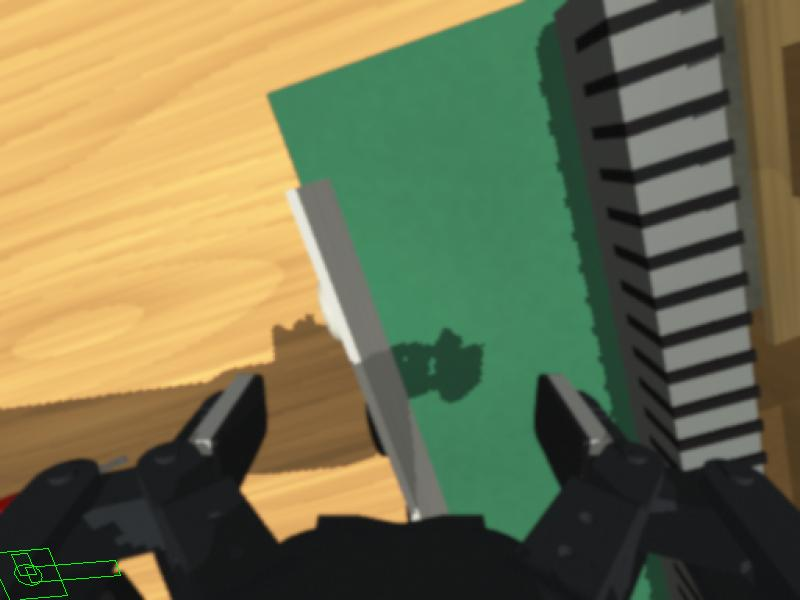

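The calls were refused because every row needs both keys, so the arm hasn't moved. The picture shows only the panel under the start pose, with the gripper in the lower middle at (400,480). I'll hover further back so the targets sit ahead of the fingers.

Request:
arm_command(
  plan=[
    {"dp": [-31, -23, 0], "spin": 0},
    {"dp": [-31, -23, 0], "spin": 0},
    {"dp": [-31, -23, 0], "spin": 0},
    {"dp": [-31, -23, 0], "spin": 0},
    {"dp": [-31, -23, 0], "spin": 0},
  ],
  grip=-1,
  newtons=40,
)

```text
clock: 0.85
position: [0.3047, 0.4364, 0.4048]
ee_rot: [0.155, 0.988, 0.0, 0.0]
ft_force: [-0.1, 0.6, 0.5]
grip_width: 1.002
grasp_force: 0.0
```

Request:
arm_command(
  plan=[
    {"dp": [-31, -23, 0], "spin": 0},
    {"dp": [-31, -23, 0], "spin": 0},
    {"dp": [-31, -23, 0], "spin": 0},
    {"dp": [-31, -23, 0], "spin": 0},
    {"dp": [-31, -23, 0], "spin": 0},
  ],
)

```text
clock: 1.35
position: [0.4169, 0.2794, 0.4049]
ee_rot: [0.155, 0.988, 0.0, 0.0]
ft_force: [0.1, 0.8, -0.8]
grip_width: 1.004
grasp_force: 0.0
```

Request:
arm_command(
  plan=[
    {"dp": [0, 0, 0], "spin": -0.14},
    {"dp": [0, 0, 0], "spin": -0.14},
    {"dp": [0, 0, 0], "spin": -0.14},
    {"dp": [0, 0, 0], "spin": 0},
    {"dp": [0, 0, 0], "spin": 0},
  ],
)

```text
clock: 1.85
position: [0.4162, 0.2809, 0.4048]
ee_rot: [-0.052, 0.999, 0.0, 0.0]
ft_force: [-0.0, -0.2, -0.1]
grip_width: 1.004
grasp_force: 0.0
```

```bash
python3 - <<'E'
from h import *
im,o,c=shot('w1'); print(o['joint_pos'])
big=cv2.resize(im,(800,600),interpolation=3)
g=im.max(2).astype(float); prob=np.clip((60-g)/40,-1,1)
q,f=fit(prob,handle_polys('side'),[.458,.185,.118],c); print('handle_side',np.round(q,4),f)
for P,z,s in handle_polys('side'): 
    if z>0: cv2.polylines(big,[np.int32(proj(place(P,z,q),c)*1.5625)],True,(0,255,0),1)
cv2.imwrite('pics/w1b.png',big)
E
```

```text
t 1.85 [0.4162 0.2809 0.4048] F [-0.  -0.2 -0.1]
[-0.85421108  0.05555837  0.17660494  1.78855974 -0.01020639  1.29817552
  0.99976751]
handle_side [0.457  0.187  0.1031] -43.39184117647059
```

View pics/w1b.png

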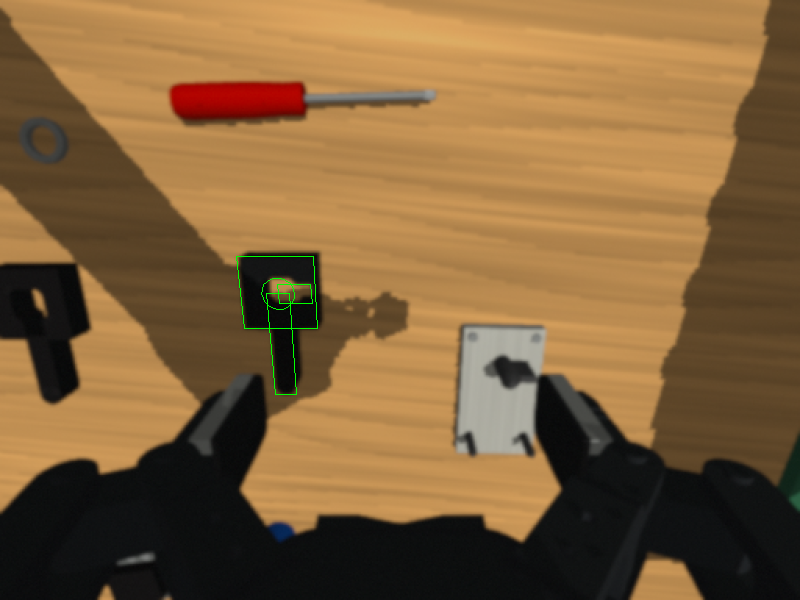

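The picture shows handle_side's hub at (280,290) with the keyway to the right (+y) and its arm down to (286,393). stand_side's plate spans about (460-545, 326-454), with the shaft and key near (515,372). I'll take a closer look at the stand.

Request:
arm_command(
  plan=[
    {"dp": [-18, 30, 28], "spin": 0},
    {"dp": [-18, 30, 28], "spin": 0},
    {"dp": [-18, 30, 28], "spin": 0},
    {"dp": [0, 0, 0], "spin": 0},
    {"dp": [0, 0, 0], "spin": 0},
  ],
)

```text
clock: 2.4
position: [0.46, 0.3765, 0.3195]
ee_rot: [-0.053, 0.999, -0.001, -0.001]
ft_force: [-0.3, 0.0, 0.8]
grip_width: 1.0
grasp_force: 0.0
```

```bash
python3 - <<'E'
from h import *
im,o,c=shot('w2')
cv2.imwrite('pics/w2b.png',cv2.resize(im,(800,600),interpolation=3))
E
```

```text
t 2.4 [0.46   0.3765 0.3195] F [-0.3  0.   0.8]
```

View pics/w2b.png

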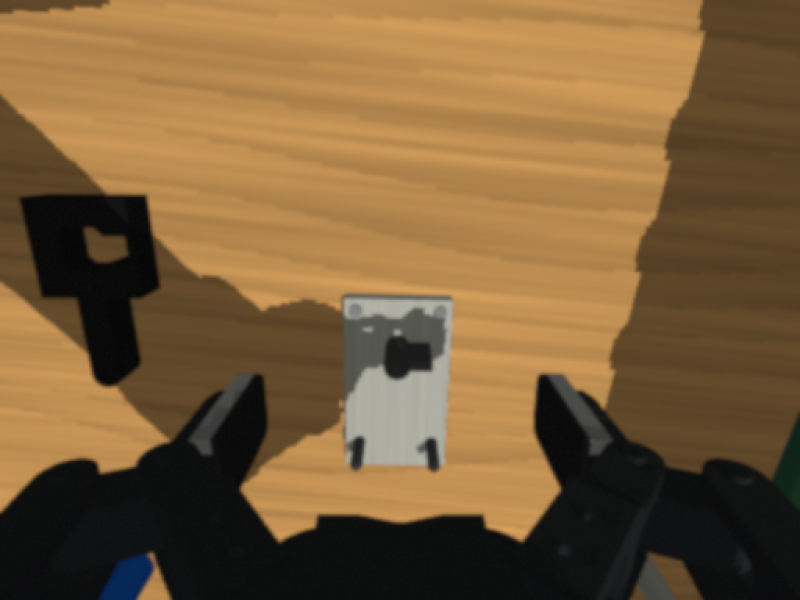

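The picture shows stand_side with plate corners near (344,297), (452,297), (445,466) and (346,466). The shaft's top is near (397,366), the key points right to (431,357), and the pin tops are at (356,465) and (434,465). Next I'll compute the stand pose.

```bash
python3 - <<'E'
from h import *
im=cv2.imread('pics/w2.png'); o=np.load('pics/w2.npy',allow_pickle=True).item(); c=cam('wrist',o)
hsv=cv2.cvtColor(im,cv2.COLOR_BGR2HSV)
m=cv2.inRange(hsv,(0,0,60),(180,50,255)); m[:, :210]=0; m[:,300:]=0; m[:180]=0; m[305:]=0
m=cv2.morphologyEx(m,cv2.MORPH_CLOSE,np.ones((9,9)))
prob=np.where(m>0,1.,-1.); prob[260:305]=np.where(m[260:305]>0,1.,-.3)
for s in (.034,.030,.038):
    # plate centred s ahead of origin : fit centre
    q,f=fit(prob,[(rect(-.062,.062,-.035,.035),.012,1)],[.53,.378,.04],c); break
print('plate centre',np.round(q,4),f)
d=np.where(im.max(2)<45,1.,-1.); 
P=[(circ(.008),.052,1),(circ(.008),.032,1),(circ(.008),.012,1),(rect(-.003,.003,0,.021),.042,1),(rect(-.003,.003,0,.021),.025,1),(rect(-.003,.003,0,.021),.012,1)]
w=np.zeros_like(d); w[205:250,240:282]=d[205:250,240:282]
q2,f2=fit(w,P,[.505,.374,.1],c); print('shaft',np.round(q2,4),f2)
for u in [(356,465),(434,465)]: print('pin top',np.round(back(np.array(u)*.64,.042,c),4))
for u in [(344,297),(452,297),(445,466),(346,466)]: print('corner',np.round(back(np.array(u)*.64,.012,c),4))
g=im.max(2).astype(float); pr=np.clip((60-g)/40,-1,1)
q,f=fit(pr,handle_polys('side'),[.457,.187,.11],c); print('handle',np.round(q,4),f)
E
```

```text
plate centre [0.5321 0.3806 0.0741] -112.70203921568626
shaft [0.503  0.3784 0.1627] -5.523294117647059
pin top [0.5751 0.3597 0.042 ]
pin top [0.5698 0.4089 0.042 ]
corner [0.4742 0.3414 0.012 ]
corner [0.4669 0.4093 0.012 ]
corner [0.5922 0.4218 0.012 ]
corner [0.5997 0.3517 0.012 ]
handle [0.4572 0.1869 0.1068] -106.47255882352941
```

Request:
arm_command(
  plan=[
    {"dp": [-4, -38, 14], "spin": 0},
    {"dp": [-4, -38, 14], "spin": 0},
    {"dp": [-4, -38, 14], "spin": 0},
    {"dp": [-5, -37, 14], "spin": 0},
    {"dp": [-5, -37, 14], "spin": 0},
  ],
)

```text
clock: 2.95
position: [0.5026, 0.1893, 0.2523]
ee_rot: [-0.053, 0.999, 0.001, 0.002]
ft_force: [-0.1, 1.4, 0.1]
grip_width: 0.998
grasp_force: 0.0
```

```bash
python3 - <<'E'
from h import *
im,o,c=shot('w3'); goto(.5019,.1917,.178,np.pi+.107,o)
g=im.max(2).astype(float); pr=np.clip((50-g)/40,-1,1); pr[230:]=0
q,f=fit(pr,handle_polys('side'),[.457,.187,.107],c); print(np.round(q,4),f)
big=cv2.resize(im,(800,600),interpolation=3)
for P,z,s in handle_polys('side'): cv2.polylines(big,[np.int32(proj(place(P,z,q),c)*1.5625)],True,(0,255,0) if z else (0,0,255),1)
cv2.imwrite('pics/w3b.png',big)
E
```

```text
t 2.95 [0.5026 0.1893 0.2523] F [-0.1  1.4  0.1]
spin -0.001 then dp mm [ 0.5  2.4 74.3] tilt z [ 0.003  0.002 -1.   ]
[0.4573 0.1817 0.1236] -26.762325490196076
```

View pics/w3b.png

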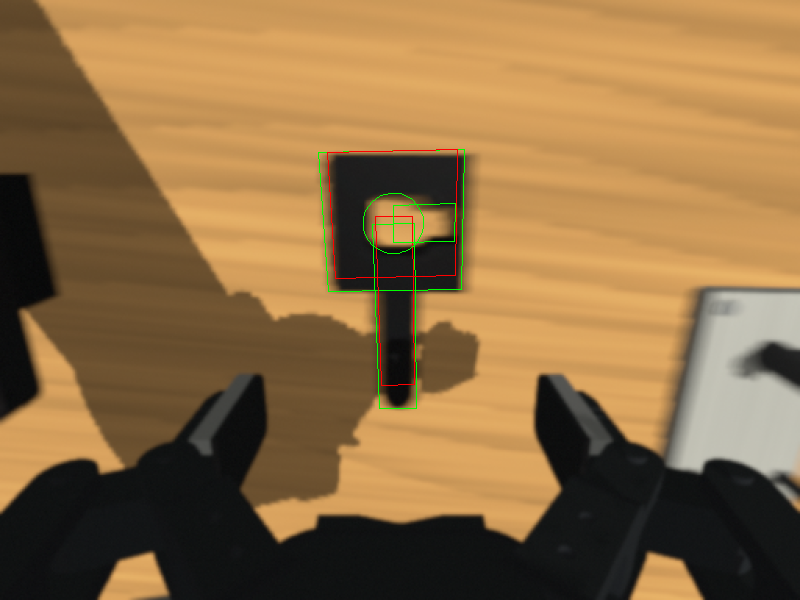

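The picture, slightly motion blurred, shows handle_side centred between the open fingers: hub centre about (400,220), arm end (398,405), keyway to the right. The pose agrees with the earlier fit, so I'll descend and grip.

Request:
arm_command(
  plan=[
    {"dp": [0, 1, 25], "spin": 0},
    {"dp": [0, 0, 25], "spin": 0},
    {"dp": [0, 0, 16], "spin": 0},
    {"dp": [0, 0, 8], "spin": 0},
    {"dp": [0, 0, 0], "spin": 0},
  ],
)

```text
clock: 3.5
position: [0.5022, 0.1923, 0.1771]
ee_rot: [-0.053, 0.999, 0.0, 0.0]
ft_force: [-0.9, 0.6, -1.3]
grip_width: 1.003
grasp_force: 0.0
```

Request:
arm_command(
  plan=[
    {"dp": [0, 0, 0], "spin": 0},
    {"dp": [0, 0, 0], "spin": 0},
    {"dp": [0, 0, 0], "spin": 0},
    {"dp": [0, 0, 0], "spin": 0},
    {"dp": [0, 0, 0], "spin": 0},
  ],
  grip=1,
  newtons=40,
)

```text
clock: 4.0
position: [0.5024, 0.1928, 0.1772]
ee_rot: [-0.054, 0.999, 0.0, 0.0]
ft_force: [-0.8, 1.0, -1.6]
grip_width: 0.199
grasp_force: 39.4
```

Request:
arm_command(
  plan=[
    {"dp": [0, 0, 0], "spin": 0},
    {"dp": [0, 0, 0], "spin": 0},
    {"dp": [0, 0, 0], "spin": 0},
    {"dp": [0, 0, 0], "spin": 0},
    {"dp": [0, 0, 0], "spin": 0},
  ],
)

```text
clock: 4.5
position: [0.5025, 0.1928, 0.1771]
ee_rot: [-0.054, 0.999, 0.0, 0.0]
ft_force: [-0.1, 0.1, 4.6]
grip_width: 0.201
grasp_force: 40.2
```

Request:
arm_command(
  plan=[
    {"dp": [0, 0, -15], "spin": 0},
    {"dp": [0, 0, -30], "spin": 0},
    {"dp": [0, 0, -30], "spin": 0},
    {"dp": [0, 0, -15], "spin": 0},
    {"dp": [0, 0, 0], "spin": 0},
  ],
)

```text
clock: 5.0
position: [0.5028, 0.1929, 0.2686]
ee_rot: [-0.054, 0.999, 0.001, 0.002]
ft_force: [0.1, 0.2, -2.1]
grip_width: 0.202
grasp_force: 39.4
```

Request:
arm_command(
  plan=[
    {"dp": [0, 0, 0], "spin": 0},
    {"dp": [0, 0, 0], "spin": 0},
  ],
)

```text
clock: 5.2
position: [0.5017, 0.1925, 0.2652]
ee_rot: [-0.054, 0.999, -0.0, -0.001]
ft_force: [0.8, -0.7, -2.0]
grip_width: 0.203
grasp_force: 39.3
```

```bash
python3 - <<'E'
from h import *
im,o,c=shot('w4'); print(o['grip_width'],o['ee_rot'])
z=o['position'][2]-.177+.024
big=cv2.resize(im,(800,600),interpolation=3)
x0=o['position'][:2]; y=.107
q=[x0[0]-.045*np.cos(y),x0[1]-.045*np.sin(y),y]
for P,zz,s in handle_polys('side',z): cv2.polylines(big,[np.int32(proj(place(P,zz,q),c)*1.5625)],True,(0,255,0) if zz>.06 and zz==z else (0,0,255),1)
cv2.imwrite('pics/w4b.png',big)
goto(.5025+.045*np.cos(.09),.378+.045*np.sin(.09),o['position'][2],np.pi+.09,o)
E
```

```text
t 5.2 [0.5017 0.1925 0.2652] F [ 0.8 -0.7 -2. ]
0.20269374210169314 [-5.41144634e-02  9.98534079e-01 -4.75291810e-04 -1.04500430e-03]
spin 0.018 then dp mm [-62.4 184.7  -0. ] tilt z [-0.002 -0.001 -1.   ]
```

View pics/w4b.png

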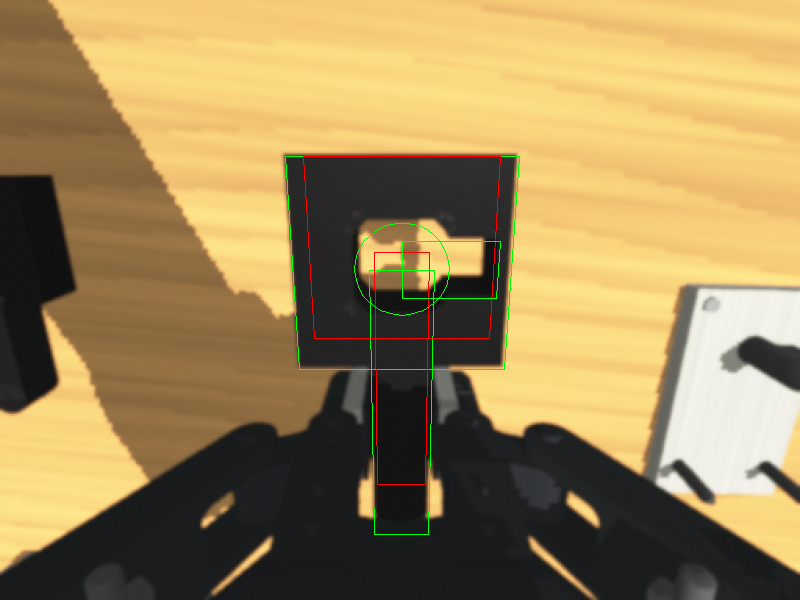

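The picture shows the gripped handle matching the predicted outline within about 1 mm, with the hub at (402,265) level and the keyway to the right. I'll carry it over stand_side.

Request:
arm_command(
  plan=[
    {"dp": [-12, 37, 0], "spin": 0.018},
    {"dp": [-12, 37, 0], "spin": 0},
    {"dp": [-13, 37, 0], "spin": 0},
    {"dp": [-13, 37, 0], "spin": 0},
    {"dp": [-12, 37, 0], "spin": 0},
  ],
)

```text
clock: 5.75
position: [0.5467, 0.384, 0.2652]
ee_rot: [-0.045, 0.999, -0.001, -0.001]
ft_force: [0.8, -0.3, -1.3]
grip_width: 0.201
grasp_force: 39.4
```

Request:
arm_command(
  plan=[
    {"dp": [0, 0, 0], "spin": 0},
    {"dp": [0, 0, 0], "spin": 0},
    {"dp": [0, 0, 0], "spin": 0},
  ],
)

```text
clock: 6.05
position: [0.5468, 0.3814, 0.2658]
ee_rot: [-0.044, 0.999, -0.001, -0.001]
ft_force: [0.7, -0.4, -2.1]
grip_width: 0.199
grasp_force: 39.5
```

```bash
python3 - <<'E'
from h import *
im,o,c=shot('w5'); print(o['ee_rot'])
goto(.5025+.045*np.cos(.09),.378+.045*np.sin(.09),.227,np.pi+.09,o)
cv2.imwrite('pics/w5b.png',cv2.resize(im,(800,600),interpolation=3))
E
```

```text
t 6.05 [0.5468 0.3814 0.2658] F [ 0.7 -0.4 -2.1]
[-4.44710607e-02  9.99010224e-01 -8.03937880e-04 -5.01731957e-04]
spin -0.001 then dp mm [-0.6  0.6 38.8] tilt z [-0.001 -0.002 -1.   ]
```

View pics/w5b.png

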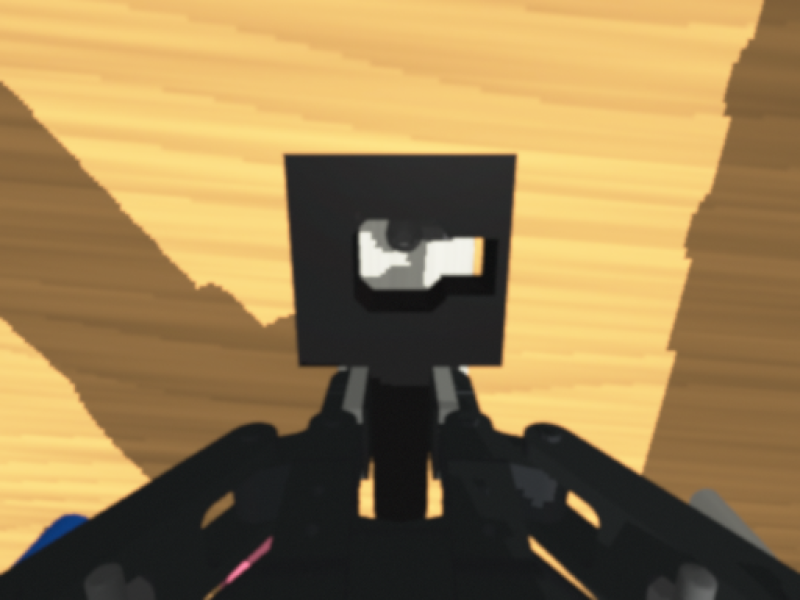

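The shaft top shows through the bore at (404,236), laterally centred on the bore at 402. I'll check its position along x and descend to just above it.

Request:
arm_command(
  plan=[
    {"dp": [0, 0, 15], "spin": 0},
    {"dp": [0, 0, 15], "spin": 0},
    {"dp": [0, 0, 0], "spin": 0},
    {"dp": [0, 0, 0], "spin": 0},
  ],
)

```text
clock: 6.5
position: [0.5465, 0.3823, 0.2358]
ee_rot: [-0.045, 0.999, -0.0, -0.001]
ft_force: [0.3, 0.4, -1.8]
grip_width: 0.201
grasp_force: 39.5
```

```bash
python3 - <<'E'
from h import *
o5=np.load('pics/w5.npy',allow_pickle=True).item(); print('pred shaft top px at w5',proj([.5025,.378,.052],cam('wrist',o5))*1.5625)
print(back(np.array([404,236])*.64,.052,cam('wrist',o5)))
im,o,c=shot('w6')
goto(.5025+.045*np.cos(.09),.378+.045*np.sin(.09),.189,np.pi+.09,o)
cv2.imwrite('pics/w6b.png',cv2.resize(im[60:240,170:350],(600,600),interpolation=3))
E
```

```text
pred shaft top px at w5 [[403.21080085 235.19746012]]
[0.50279514 0.3783452  0.052     ]
t 6.5 [0.5465 0.3823 0.2358] F [ 0.3  0.4 -1.8]
spin -0.0 then dp mm [-0.8 -0.3 46.8] tilt z [-0.001 -0.001 -1.   ]
```

View pics/w6b.png

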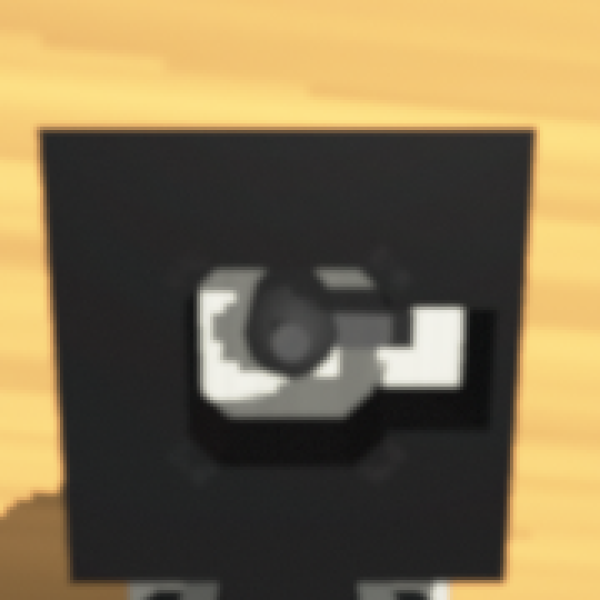

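The prediction and the image agree within 0.5 mm, and the shaft (290,335) and key lie inside the bore and keyway. That was my tenth view, so from here I work from numbers only. I'll lower the handle.

Request:
arm_command(
  plan=[
    {"dp": [-1, 0, 10], "spin": 0},
    {"dp": [0, 0, 10], "spin": 0},
    {"dp": [0, 0, 5], "spin": 0},
    {"dp": [0, 0, 0], "spin": 0},
  ],
)

```text
clock: 6.95
position: [0.5472, 0.3825, 0.2103]
ee_rot: [-0.045, 0.999, -0.001, -0.001]
ft_force: [-0.8, 0.6, -0.6]
grip_width: 0.201
grasp_force: 39.5
```

Request:
arm_command(
  plan=[
    {"dp": [0, 0, 10], "spin": 0},
    {"dp": [0, 0, 8], "spin": 0},
    {"dp": [0, 0, 2], "spin": 0},
    {"dp": [0, 0, 0], "spin": 0},
    {"dp": [0, 0, 0], "spin": 0},
  ],
)

```text
clock: 7.45
position: [0.5477, 0.3828, 0.1919]
ee_rot: [-0.045, 0.999, 0.0, 0.0]
ft_force: [0.6, -0.5, -1.6]
grip_width: 0.201
grasp_force: 39.5
```

Request:
arm_command(
  plan=[
    {"dp": [0, 0, 2], "spin": 0},
    {"dp": [0, 0, 1], "spin": 0},
    {"dp": [0, 0, 0], "spin": 0},
    {"dp": [0, 0, 0], "spin": 0},
  ],
)

```text
clock: 7.85
position: [0.5478, 0.3828, 0.1892]
ee_rot: [-0.045, 0.999, 0.0, 0.0]
ft_force: [-1.6, -0.9, 4.5]
grip_width: 0.2
grasp_force: 40.1
```

Request:
arm_command(
  plan=[
    {"dp": [0, 0, 0], "spin": 0},
    {"dp": [0, 0, 0], "spin": 0},
    {"dp": [0, 0, 0], "spin": 0},
    {"dp": [0, 0, 0], "spin": 0},
    {"dp": [0, 0, 0], "spin": 0},
  ],
  grip=-0.3,
)

```text
clock: 8.35
position: [0.5476, 0.3827, 0.1886]
ee_rot: [-0.045, 0.999, -0.0, -0.0]
ft_force: [0.2, 0.1, 0.1]
grip_width: 0.649
grasp_force: 0.0
```

Request:
arm_command(
  plan=[
    {"dp": [0, 0, -15], "spin": 0},
    {"dp": [0, 0, -30], "spin": 0},
    {"dp": [0, 0, -40], "spin": 0},
    {"dp": [0, 0, -40], "spin": 0},
    {"dp": [0, 0, 0], "spin": 0},
  ],
)

```text
clock: 8.85
position: [0.5491, 0.3833, 0.3218]
ee_rot: [-0.045, 0.999, 0.003, 0.004]
ft_force: [0.8, 0.9, -0.2]
grip_width: 0.651
grasp_force: 0.0
```

```bash
python3 - <<'E'
from h import *
im,o,c=shot('w7')
pr=np.clip((45-im.max(2).astype(float))/25,-1,1); pr[225:]=0
for z in (.036,.046,.056):
    # hub top only, seen from above, at trial heights
    q,f=fit(pr,[p for p in handle_polys('side',z)],[.5025,.378,.09],c); print(z,np.round(q,4),round(f,2))
goto(.47,.0,.32,np.pi+.1,o)
E
```

```text
t 8.85 [0.5491 0.3833 0.3218] F [ 0.8  0.9 -0.2]
0.036 [0.5011 0.3768 0.1147] -38.43
0.046 [0.5011 0.3797 0.0718] -29.04
0.056 [0.4999 0.38   0.0763] -19.51
spin -0.01 then dp mm [ 117.  -373.5    1.8] tilt z [ 0.009  0.007 -1.   ]
```

Contact came at the predicted height (TCP 0.189, 4.5 N), and the image fits best at the seated level of 36 mm, so handle_side is home. On to handle_inline.

Request:
arm_command(
  plan=[
    {"dp": [6, -39, 0], "spin": -0.017},
    {"dp": [6, -39, 0], "spin": 0},
    {"dp": [6, -39, 0], "spin": 0},
    {"dp": [6, -39, 0], "spin": 0},
    {"dp": [6, -39, 0], "spin": 0},
  ],
  grip=-1,
)

```text
clock: 9.4
position: [0.5374, 0.1839, 0.3134]
ee_rot: [-0.054, 0.999, -0.0, -0.0]
ft_force: [0.9, -0.2, -0.4]
grip_width: 1.003
grasp_force: 0.0
```

Request:
arm_command(
  plan=[
    {"dp": [6, -39, 0], "spin": 0},
    {"dp": [6, -39, 0], "spin": 0},
    {"dp": [6, -39, 0], "spin": 0},
    {"dp": [5, -38, 0], "spin": 0},
    {"dp": [5, -38, 0], "spin": 0},
  ],
)

```text
clock: 9.9
position: [0.5302, -0.0108, 0.3135]
ee_rot: [-0.054, 0.999, 0.0, -0.0]
ft_force: [-0.3, -0.2, 0.3]
grip_width: 1.003
grasp_force: 0.0
```

Request:
arm_command(
  plan=[
    {"dp": [0, 0, 0], "spin": 0},
    {"dp": [0, 0, 0], "spin": 0},
    {"dp": [0, 0, 0], "spin": 0},
  ],
)

```text
clock: 10.2
position: [0.5307, -0.0081, 0.3134]
ee_rot: [-0.054, 0.999, 0.0, -0.0]
ft_force: [-0.1, -0.1, -0.3]
grip_width: 0.999
grasp_force: 0.0
```

```bash
python3 - <<'E'
from h import *
im,o,c=shot('w8')
pr=np.clip((45-im.max(2).astype(float))/25,-1,1); pr[225:]=0
for k in ['inline','side','none']:
    q,f=fit(pr,handle_polys(k),[.488,-.013,.11],c); print(k,np.round(q,4),round(f,2))
    if k=='inline': goto(q[0]+.045*np.cos(q[2]),q[1]+.045*np.sin(q[2]),.177,np.pi+q[2],o)
E
```

```text
t 10.2 [ 0.5307 -0.0081  0.3134] F [-0.1 -0.1 -0.3]
inline [ 0.4864 -0.014   0.1023] -31.87
spin 0.006 then dp mm [ -0.4  -1.3 136.4] tilt z [-0.001  0.    -1.   ]
side [ 0.4886 -0.0146  0.1238] -26.15
none [ 0.4889 -0.0137  0.1091] -29.53
```

Request:
arm_command(
  plan=[
    {"dp": [0, -1, 40], "spin": 0.005},
    {"dp": [0, 0, 40], "spin": 0},
    {"dp": [0, 0, 30], "spin": 0},
    {"dp": [0, 0, 18], "spin": 0},
    {"dp": [0, 0, 8], "spin": 0},
  ],
)

```text
clock: 10.75
position: [0.5302, -0.009, 0.1757]
ee_rot: [-0.052, 0.999, 0.0, -0.002]
ft_force: [0.6, -0.0, 0.4]
grip_width: 1.001
grasp_force: 0.0
```

Request:
arm_command(
  plan=[
    {"dp": [0, 0, 0], "spin": 0},
    {"dp": [0, 0, 0], "spin": 0},
  ],
)

```text
clock: 10.95
position: [0.5314, -0.0098, 0.1785]
ee_rot: [-0.051, 0.999, 0.0, 0.001]
ft_force: [0.0, 0.1, 0.2]
grip_width: 1.0
grasp_force: 0.0
```

Request:
arm_command(
  plan=[
    {"dp": [0, 0, 0], "spin": 0},
    {"dp": [0, 0, 0], "spin": 0},
    {"dp": [0, 0, 0], "spin": 0},
    {"dp": [0, 0, 0], "spin": 0},
    {"dp": [0, 0, 0], "spin": 0},
  ],
  grip=1,
  newtons=40,
)

```text
clock: 11.45
position: [0.5311, -0.0102, 0.1781]
ee_rot: [-0.051, 0.999, 0.0, 0.0]
ft_force: [-0.0, 0.8, -1.3]
grip_width: 0.201
grasp_force: 39.8
```

Request:
arm_command(
  plan=[
    {"dp": [0, 0, 0], "spin": 0},
    {"dp": [0, 0, 0], "spin": 0},
    {"dp": [0, 0, 0], "spin": 0},
    {"dp": [0, 0, 0], "spin": 0},
    {"dp": [0, 0, 0], "spin": 0},
  ],
)

```text
clock: 11.95
position: [0.5311, -0.0101, 0.1781]
ee_rot: [-0.051, 0.999, 0.0, 0.0]
ft_force: [-1.5, 0.6, 5.3]
grip_width: 0.203
grasp_force: 40.6
```

Request:
arm_command(
  plan=[
    {"dp": [0, 0, -15], "spin": 0},
    {"dp": [0, 0, -30], "spin": 0},
    {"dp": [0, 0, -30], "spin": 0},
    {"dp": [0, 0, -15], "spin": 0},
    {"dp": [0, 0, 0], "spin": 0},
  ],
)

```text
clock: 12.45
position: [0.5316, -0.0104, 0.2704]
ee_rot: [-0.051, 0.999, 0.0, 0.002]
ft_force: [-0.3, 1.3, -1.9]
grip_width: 0.205
grasp_force: 39.8
```

Request:
arm_command(
  plan=[
    {"dp": [0, 0, 0], "spin": 0},
    {"dp": [0, 0, 0], "spin": 0},
    {"dp": [0, 0, 0], "spin": 0},
  ],
)

```text
clock: 12.75
position: [0.5305, -0.0102, 0.2666]
ee_rot: [-0.051, 0.999, -0.0, -0.001]
ft_force: [-0.7, -0.6, -1.8]
grip_width: 0.2
grasp_force: 39.8
```

```bash
python3 - <<'E'
from h import *
im,o,c=shot('w9'); print(o['grip_width'])
R=Ro.from_quat(o['ee_rot']).as_matrix(); y=np.arctan2(R[1,0],R[0,0])-np.pi; y=(y+np.pi)%(2*np.pi)-np.pi
print('yaw',y); x0=o['position']; pr=np.clip((55-im.max(2).astype(float))/25,-1,1); pr[236:]=0
hp=[p for p in handle_polys('inline',x0[2]-.177+.024)]
q,f=fit(pr,hp,[x0[0]-.045*np.cos(y),x0[1]-.045*np.sin(y),y],c)
d=x0[:2]-q[:2]; print(np.round(q,4),f,'bore offset along/across',d@[np.cos(y),np.sin(y)],d@[-np.sin(y),np.cos(y)])
goto(.53,-.37,.32,np.pi,o)
E
```

```text
t 12.75 [ 0.5305 -0.0102  0.2666] F [-0.7 -0.6 -1.8]
0.19966804596925192
yaw 0.10219348467356681
[ 0.4875 -0.0156  0.1004] -108.04425098039215 bore offset along/across 0.04338409214983121 0.0009890801434439822
spin 0.102 then dp mm [   0.5 -359.8  -53.4] tilt z [-0.002 -0.    -1.   ]
```

Request:
arm_command(
  plan=[
    {"dp": [10, -39, -12], "spin": 0.1},
    {"dp": [5, -40, -12], "spin": 0},
    {"dp": [5, -40, -12], "spin": 0},
    {"dp": [5, -40, -12], "spin": 0},
    {"dp": [5, -40, -12], "spin": 0},
  ],
)

```text
clock: 13.3
position: [0.5048, -0.2116, 0.3277]
ee_rot: [-0.001, 1.0, 0.0, -0.0]
ft_force: [1.2, -0.3, -1.5]
grip_width: 0.2
grasp_force: 39.8
```

Request:
arm_command(
  plan=[
    {"dp": [0, 0, 0], "spin": 0},
    {"dp": [0, 0, 0], "spin": 0},
    {"dp": [0, 0, 0], "spin": 0},
    {"dp": [0, 0, 0], "spin": 0},
  ],
)

```text
clock: 13.7
position: [0.5056, -0.2087, 0.327]
ee_rot: [-0.002, 1.0, 0.0, -0.0]
ft_force: [-0.1, 0.6, -2.4]
grip_width: 0.202
grasp_force: 39.8
```

```bash
python3 - <<'E'
from h import *
im,o,c=shot('w10')
hsv=cv2.cvtColor(im,cv2.COLOR_BGR2HSV)
cor=np.array([[x,y,.012] for x,y in [(.467,-.347),(.592,-.347),(.592,-.417),(.467,-.417)]]); pc=proj(cor,c); print('pred corners',np.round(pc).tolist())
x0,y0=np.maximum(pc.min(0).astype(int)-15,0); x1,y1=pc.max(0).astype(int)+15
m=cv2.inRange(hsv,(0,0,70),(180,50,255)); k=np.zeros_like(m); k[y0:y1,x0:x1]=m[y0:y1,x0:x1]
k=cv2.morphologyEx(k,cv2.MORPH_CLOSE,np.ones((7,7)))
cs,_=cv2.findContours(k,0,2); b=max(cs,key=cv2.contourArea); print('area',cv2.contourArea(b))
k[:]=0; cv2.drawContours(k,[cv2.convexHull(b)],-1,255,-1)
q,f=fit(np.where(k>0,1.,-1.),[(rect(-.062,.062,-.035,.035),.012,1)],[.53,-.382,.0],c); print('plate',np.round(q,4),round(f,1))
y=q[2]; print('shaft by plate',q[:2]-.0295*np.array([np.cos(y),np.sin(y)]))
d=np.where(im.max(2)<60,1.,-1.); d[k==0]=0
R=rect(0,.021,-.003,.003)
def sh(a,b): # shaft+rib prism shells
    return [(circ(.008),z,1) for z in (.052,.042,.032,.022,.012)]+[(R,z,1) for z in (.042,.035,.027,.02,.012)]
for st in ([.5025,-.382,0.],[.498,-.378,0.]):
    q2,f2=fit(d,sh(0,0),st,c); print('shaft',np.round(q2,4),f2)
cv2.imwrite('pics/w10crop.png',im[y0:y1,x0:x1]); print('box',x0,y0,x1,y1)
g=im.max(2)[max(y0,0):y1:5,x0:x1:3]
print('\n'.join(''.join('#' if v<60 else '+' if v<120 else '.' for v in r) for r in g))
E
```

```text
t 13.7 [ 0.5056 -0.2087  0.327 ] F [-0.1  0.6 -2.4]
pred corners [[113.0, 139.0], [129.0, 254.0], [64.0, 254.0], [40.0, 138.0]]
area 8016.5
plate [ 0.5308 -0.383  -0.0203] -157.4
shaft by plate [ 0.50135472 -0.38239533]
shaft [ 0.5028 -0.3691 -0.7298] 2.0083921568627456
shaft [ 0.503  -0.3684 -0.7606] 1.961882352941177
box 25 123 143 269
........................................
........................................
........................................
........................................
........................................
........................................
........................................
........................................
........................................
.................+++....................
............++++++###...................
..........++++++####+...................
..........+++++#####....................
...........++#######+...................
.............++#####+...................
.............++##+......................
........................................
........................................
........................................
........................................
........................................
..................................+.....
..................................+.....
..............++..............++..+.....
............+++.............+++...++....
..........+#+.............+++......+....
........................................
........................................
........................................
........................................
```

Request:
arm_command(
  plan=[
    {"dp": [-8, -35, 12], "spin": 0.013},
    {"dp": [-8, -35, 12], "spin": 0},
    {"dp": [-8, -35, 12], "spin": 0},
    {"dp": [-8, -35, 12], "spin": 0},
    {"dp": [-7, -33, 12], "spin": 0},
  ],
)

```text
clock: 14.25
position: [0.5437, -0.3839, 0.2666]
ee_rot: [0.005, 1.0, 0.0, -0.0]
ft_force: [0.6, -0.3, -2.2]
grip_width: 0.205
grasp_force: 39.9
```

Request:
arm_command(
  plan=[
    {"dp": [0, 0, 0], "spin": 0},
    {"dp": [0, 0, 0], "spin": 0},
    {"dp": [0, 0, 0], "spin": 0},
    {"dp": [0, 0, 0], "spin": 0},
  ],
)

```text
clock: 14.65
position: [0.5436, -0.3819, 0.2682]
ee_rot: [0.004, 1.0, 0.0, 0.001]
ft_force: [-0.6, 0.8, -2.5]
grip_width: 0.202
grasp_force: 40.0
```

```bash
cat > look.py <<'E'
from h import *
import sys
im,o,c=shot(sys.argv[1])
R=Ro.from_quat(o['ee_rot']).as_matrix(); y=(np.arctan2(R[1,0],R[0,0])-np.pi+np.pi)%(2*np.pi)-np.pi; p=o['position']
b=p[:2]-.044*np.array([np.cos(y),np.sin(y)]); print('yaw',round(y,4),'bore',np.round(b,4),'underside',p[2]-.177)
print('pred shaft top px',np.round(proj([.5015,-.3825,.052],c),1),'bore bottom',np.round(proj([*b,p[2]-.177],c),1))
g=im.max(2)[125:205:2,215:300:1]
print('rows 125.. step2, cols 215..'); print('\n'.join(''.join('#' if v<50 else '+' if v<90 else ':' if v<150 else '.' for v in r) for r in g))
goto(.5015+.044*np.cos(-.01),-.3825+.044*np.sin(-.01),.189,np.pi-.01,o)
E
python3 look.py w11
```

```text
t 14.65 [ 0.5436 -0.3819  0.2682] F [-0.6  0.8 -2.5]
yaw -0.0088 bore [ 0.4996 -0.3815] underside 0.09117795786459515
pred shaft top px [[255.1 152.8]] bore bottom [[256.8 162.6]]
rows 125.. step2, cols 215..
#####################################################################################
#####################################################################################
#####################################################################################
#####################################################################################
#####################################################################################
#####################################################################################
#####################################################################################
#####################################################################################
#####################################################################################
#####################++++++########################++++++++++++######################
#######+++########++::::::::++#
[... 1917 characters left out ...]
:+###########################
#########################+:::::::::::::::::::::::::::::::+###########################
#########################+:::::::::::::::::::::::::::::::+###########################
#########################+:::::::::::::::::::::::::::::::+###########################
#########################+:::::::::::::::::::::::::::::::+###########################
#########################+:::::::::::::::::::::::::::::::+###########################
#########################+:::::::::::::::::::::::::::::::+###########################
#########################+:::::::::::::::::::::::::::::::+###########################
spin 0.001 then dp mm [-1.9 -1.  79.2] tilt z [ 0.001  0.001 -1.   ]
```

The pixel map shows the shaft disc and rib centred at column 253.5 and the keyway at column 256, so I shift 2 mm in −y and descend.

Request:
arm_command(
  plan=[
    {"dp": [-1, -2, 10], "spin": 0},
    {"dp": [0, 0, 15], "spin": 0},
    {"dp": [0, 0, 8], "spin": 0},
    {"dp": [0, 0, 0], "spin": 0},
    {"dp": [0, 0, 0], "spin": 0},
  ],
)

```text
clock: 15.2
position: [0.5438, -0.3854, 0.2343]
ee_rot: [0.005, 1.0, 0.0, -0.0]
ft_force: [-0.6, -0.8, -1.0]
grip_width: 0.2
grasp_force: 40.0
```

```bash
python3 look.py w12
```

```text
t 15.2 [ 0.5438 -0.3854  0.2343] F [-0.6 -0.8 -1. ]
yaw -0.0109 bore [ 0.4998 -0.3849] underside 0.05727173281760223
pred shaft top px [[261.4 164.2]] bore bottom [[256.9 163.2]]
rows 125.. step2, cols 215..
#####################################################################################
#####################################################################################
#####################################################################################
#####################################################################################
#####################################################################################
#####################################################################################
#####################################################################################
#####################################################################################
#####################################################################################
####################+++++++++++++######################+++++++#######################
##################++::::::::::::
[... 1917 characters left out ...]
++##########################
#########################+::::::::::::::++++++++++:::::::+###########################
#########################+::::::::::::::++++++++++:::::::+###########################
#########################+:::::::::::::::++++++++::::::::+###########################
#########################+:::::::::::::::::::::::::::::::+###########################
#########################+:::::::::::::::::::::::::::::::+###########################
#########################+:::::::::::::::::::::::::::::::+###########################
##########################+::::::::::::::::::::::::::::::+###########################
spin -0.001 then dp mm [-1.7  2.5 45.3] tilt z [-0.001  0.    -1.   ]
```

Request:
arm_command(
  plan=[
    {"dp": [1, 1, 8], "spin": 0},
    {"dp": [0, 0, 10], "spin": 0},
    {"dp": [0, 0, 5], "spin": 0},
    {"dp": [0, 0, 0], "spin": 0},
  ],
)

```text
clock: 15.65
position: [0.5426, -0.384, 0.2103]
ee_rot: [0.005, 1.0, 0.001, -0.001]
ft_force: [-1.3, 0.3, -2.5]
grip_width: 0.201
grasp_force: 40.1
```

Request:
arm_command(
  plan=[
    {"dp": [0, 0, 10], "spin": 0},
    {"dp": [0, 0, 7], "spin": 0},
    {"dp": [0, 0, 2], "spin": 0},
    {"dp": [0, 0, 0], "spin": 0},
    {"dp": [0, 0, 0], "spin": 0},
  ],
)

```text
clock: 16.15
position: [0.543, -0.3845, 0.1928]
ee_rot: [0.005, 1.0, -0.0, 0.0]
ft_force: [0.2, -0.2, -1.4]
grip_width: 0.2
grasp_force: 40.1
```

Request:
arm_command(
  plan=[
    {"dp": [0, 0, 2], "spin": 0},
    {"dp": [0, 0, 1], "spin": 0},
    {"dp": [0, 0, 0], "spin": 0},
    {"dp": [0, 0, 0], "spin": 0},
  ],
)

```text
clock: 16.55
position: [0.543, -0.3844, 0.1901]
ee_rot: [0.005, 1.0, -0.0, 0.0]
ft_force: [-1.1, 1.6, 4.4]
grip_width: 0.197
grasp_force: 40.7
```

Request:
arm_command(
  plan=[
    {"dp": [0, 0, 0], "spin": 0},
    {"dp": [0, 0, 0], "spin": 0},
    {"dp": [0, 0, 0], "spin": 0},
    {"dp": [0, 0, 0], "spin": 0},
    {"dp": [0, 0, 0], "spin": 0},
  ],
  grip=-0.3,
)

```text
clock: 17.05
position: [0.5429, -0.3844, 0.1896]
ee_rot: [0.005, 1.0, 0.0, -0.0]
ft_force: [0.4, 0.3, 1.0]
grip_width: 0.647
grasp_force: 0.0
```

Request:
arm_command(
  plan=[
    {"dp": [0, 0, -15], "spin": 0},
    {"dp": [0, 0, -30], "spin": 0},
    {"dp": [0, 0, -40], "spin": 0},
    {"dp": [0, 0, -40], "spin": 0},
    {"dp": [0, 0, 0], "spin": 0},
  ],
)

```text
clock: 17.55
position: [0.5436, -0.3859, 0.3223]
ee_rot: [0.006, 1.0, -0.003, 0.004]
ft_force: [-0.3, -0.5, -0.5]
grip_width: 0.651
grasp_force: 0.0
```

Request:
arm_command(
  plan=[
    {"dp": [30, 30, -20], "spin": 0},
    {"dp": [30, 40, -10], "spin": 0},
    {"dp": [0, 40, 0], "spin": 0},
    {"dp": [0, 0, 0], "spin": 0},
    {"dp": [0, 0, 0], "spin": 0},
  ],
)

```text
clock: 18.05
position: [0.4848, -0.2737, 0.3454]
ee_rot: [0.004, 1.0, 0.0, 0.001]
ft_force: [-0.6, 0.4, 0.4]
grip_width: 0.649
grasp_force: 0.0
```

```bash
python3 - <<'E'
from h import *
a=viewer.camera('top'); c=cam('top'); cv2.imwrite('pics/end.png',a)
for k,q0 in (('inline',[.5,-.3835,-.01]),('side',[.5025,.378,.09])):
    pr=np.clip((65-a.max(2).astype(float))/40,-1,1)
    for z in (.036,.046,.056):
        q,f=fit(pr,handle_polys(k,z),q0,c); print(k,z,np.round(q,4),round(f,2))
for th in ['handle_inline','handle_side']:
    for d in finder.find_in('top',th): print(th,np.round(d['position'],3),round(d['score'],2))
print(manip.get_obs()['ft_force'])
E
```

```text
inline 0.036 [ 0.5148 -0.3614 -0.552 ] -5.82
inline 0.046 [ 0.5145 -0.3575 -0.5991] -5.97
inline 0.056 [ 0.5129 -0.3541 -0.5978] -5.99
side 0.036 [0.5047 0.3754 0.1207] -6.93
side 0.046 [0.5014 0.3713 0.1134] -6.73
side 0.056 [0.5015 0.3671 0.1603] -6.35
handle_inline [0.755 0.301 0.031] 0.64
handle_inline [ 0.3   -0.317  0.024] 0.44
handle_side [0.517 0.376 0.038] 0.9
[-0.14612213 -1.19405993  0.31162903]
```

handle_side is confirmed. The robot arm hides the inline handle from the top camera, so I'll check that one with the wrist camera.

```bash
python3 - <<'E'
from h import *
im,o,c=shot('w13')
pr=np.clip((50-im.max(2).astype(float))/25,-1,1); pr[236:]=0
for z in (.026,.036,.046,.056):
    q,f=fit(pr,handle_polys('inline',z),[.5,-.3835,-.01],c); print(z,np.round(q,4),round(f,2))
for d in finder.find_in('wrist','handle_inline'): print(np.round(d['position'],3),round(d['score'],2))
E
```

```text
t 18.2 [ 0.4845 -0.2756  0.3448] F [-0.1 -1.2  0.3]
0.026 [ 0.5019 -0.3872 -0.0225] -56.61
0.036 [ 0.4992 -0.3829 -0.0404] -52.06
0.046 [ 0.4956 -0.3782 -0.0737] -46.37
0.056 [ 0.4946 -0.3749 -0.0122] -39.58
[ 0.507 -0.381  0.041] 0.97
```

Both handles sit at seated height on their stands (inline at about 0.499, −0.383), and contact came at the predicted height each time. The gripper is clear, so I'll hand in.

```bash
python3 -c "
from workcell import manip
print(manip.hand_in())"
```

```text
the job is handed in; nothing more can be done
None
```

I seated handle_inline on stand_inline and handle_side on stand_side, with hub contact at the expected height on each, and handed the job in at about 18 s; no verdict was returned.

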